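# Stow the sunglasses under the valet box's cantilever tray

### The arm

A 7-joint arm with a two-finger parallel gripper is mounted at the origin on the work surface. World frame = base frame: x ahead of the robot, y to its left, z up, the work surface at z = 0. Lengths are in m, angles in rad, forces in N, time in s.
With the tool pointing down it reaches from about 0.425 to 0.875 m from the base axis. Payload 4.7 kg.
Tool frame: the origin (TCP) lies on the centre line of the jaws, within the pads' length; the fingertips stand ahead of it and the grasp point (between the pads) lies 2 mm behind it (nose_length is the z of the fingertips in the tool frame, in m); z points along the fingers, y is the line along which they close (so a half turn about z gives the same grasp; the last joint's range is limited). The gripper opens to 87 mm and grips with 3 to 60 N. Pads are 19 mm wide; open, the fingers measure 117 mm over their backs; the gripper's body (75 mm by 190 mm) begins 51 mm behind the grasp point.
Start: joints at [-1.11, 0.321, -0.07, 1.45, 0.023, 1.371, -0.057], TCP at [0.281, 0.586, 0.24] pointing down, gripper open.
Joint ranges: [-2.86, 2.86], [-0.3, 2.09], [-1.38, 1.24], [0.06, 2.45], [-1.56, 4.7], [0.09, 2.05], [-2.69, 2.69]. Speed limits (rad/s): [2.57, 2.57, 3.14, 3.14, 3.14, 3.14, 3.14].

### API

Orientations are given as a rotation vector (axis times angle).
In Python, from bench import * gives the robot as it stands.
- The arm moves only by the tool send_rows, never from a script. Its arguments are lists of equal length, an entry for each row: "xyz": the shift along the tool's x, y, z in mm, a list of three; "dr": the turn, a rotation vector about the tool's x, y, z in rad, a list of three. A call has exactly 10 rows; each row is the pose to reach, as a shift and turn from the pose commanded when the call began, along the tool's axes at that moment; what a row does not reach only later rows make up. A row lasts 1/12 s, in which the tool goes at most 41.7 mm and 7.16 degrees, less where a joint would pass 70% of its speed; a pose out of reach is approached as far as the arm can. A call with a gripper value outside its range is refused whole. "jaw" is the finger opening in mm, from 0 to 87, set as the call begins (left out, the last holds). The fingers move at their own pace and stop on an object; "grip_force" is the grip in N (left out, the last holds). Time passes only in rows, so rows that repeat a pose let the fingers close, or fill a call up. It gives the time, the measured TCP pose, the force, the opening and the grip force at its end, in the units of the state.
- get_state(): the state, without advancing time (a new reading comes with each control period).
- get_image(name): name is "scene" or "top" or "wrist"; returns the picture (420x560x3 uint8, red, green, blue); there is no depth.
- calibration(name): a dict with "vfov" (degrees; the focal length in pixels is half the picture's height over the tangent of half this angle, whatever the lens; pixels are square), "cx", "cy" (the principal point, pixels), "rvec" (rotation vector, rad) and "tvec" (3), from world to camera coordinates, as OpenCV has them; the wrist camera has in their place "hand_eye" (4x4, takes a point from camera to tool coordinates, whose origin is the TCP and whose axes are the flange's). Camera axes: x right, y down, z forward; pixel columns grow to the right and rows downward; lengths in m; the calibration is good to about 2 mm. A picture is of the moment at which its call begins: read the wrist's pose just before it. calibration takes no time and is no camera call.
- close_job(): hands the job in; it is judged then, once.
The state is a dict: "time": time; "joint_positions": joint angles; "qd": joint speeds; "joint_torque": joint torques, N m; "position": TCP position; "tool_rot": TCP orientation; "ft_force": force on the tool from outside, world axes, zero at the start; "torque": the same for the moment, N m; "grip_width": opening from 0.0 (shut) to 1.0 (fully open); "grip_force": force on a finger pad.
Only numpy, scipy, OpenCV 4.12 (cv2) and the standard library are available. Lean on these libraries where they do the work, as an engineer would, in place of code of your own. Each camera call takes 0.05 s, during which the arm holds its last target. There are 200 camera calls.

### The job

Put the folded sunglasses away in the compartment under the valet box's tray: swing the tray up and back on its arms until it rests open, shove the mint tin that lies somewhere in the compartment to one end if it is in the way, and lay the glasses flat beside it on the compartment floor, lenses up. Then bring the tray back down without flinging it and press it until its catch snaps and it is fully home, with the key fob and the earbud case still lying in it. Leave everything else on the console as it stands.

Things in the scene. Friction and masses are not known exactly. Their poses are not given: they have to be found in the camera images.
- box: Bamboo valet box, fixed to the console. Origin: centre of its underside, on the console top; x from its front (lip side, facing the robot's right) to its back, y along its length (+y end nearer the robot), z up. Outside 112 (x) by 262 (y) by 48 mm high. Steel arms run up both ends outside, to y = +-137 mm. Inside, at the middle of the front wall just below the rim, a brass ball catch stands 6 mm proud.
- compartment (a point): Centre of the compartment floor, 6 mm above the box's origin; axes as the box's. The compartment is 100 (x) by 250 (y) mm, walls 6 mm, 42 mm deep to the rim, one undivided space under the tray. The tray's underside closes it 1 mm above the rim.
- compartment_near (a point): Foot of the compartment's +y end wall, 125 mm along y from compartment (the other end wall lies as far the other way). A flat mint tin, 60 (x) by 92 (y) by 21 mm high, 50 to 100 g, lies loose on the floor, anywhere between the ends, within 8 mm of the x centre, turned at most 0.15 rad. Its place is not reported: feel for it, or look once the tray is up.
- compartment_far (a point): Foot of the compartment's -y end wall. With the tin shoved against either end wall, 158 mm of length stay free for the glasses (138 mm). They do not fit in front of or behind the tin, and lying on it they keep the tray from closing.
- tray: Bamboo tray, 112 (x) by 262 (y) by 30 mm high, walls and floor 5 mm, open on top; two partitions about 42 mm either side of the middle make three cells along y, the middle one empty, fob and earbud case in the outer ones. Origin: centre of its underside, 49 mm straight above the box's when home; axes as the box's. 0.2 to 0.35 kg. Its arms have friction: let go half-way it stays or sinks slowly.
- tray_lip (a point): Middle of the lower front edge of the tray's finger lip: a bamboo strip at the tray's front (-x) side, flush with the tray's top, 110 mm long (y), 6 mm thick, standing out 16 mm from the front face, free below down to the console. In the tray's frame the point is at (-72, 0, 24) mm. A finger hooked under it swings the tray up and back; 10 to 15 N starts it from its catch.
- linkage (a joint): Angle q of the arms, rad: 0 home, 1.92 fully open. Pivots 85 mm apart, arms 35 deg above level at home, leaning to the front. The tray stays level; from home it moves 85 mm*(cos 35deg - cos(35deg+q)) along box +x and 85 mm*(sin(35deg+q) - sin 35deg) up. Open, it rests by its weight 139 mm behind home. Coming down it stops on a spring catch near 0.1 rad; about 10 N down on its front rim snaps it home.
- glasses_center (a point): Centre, half-way up (13 mm), of the folded metal-framed sunglasses, lying lenses up on their folded temples: 138 mm long (y), 45 mm across (x, brow to +x), 26 mm high, 34 g. The lens rims are centred 36 mm either side of the middle along y, each 50 (y) by 45 mm (x), 21 to 26 mm above the underside; one rim can be gripped across its 45 mm, along x.
- glasses: The same folded sunglasses; origin at the centre of their underside, axes as the point's.
- fob: Black plastic smart-lock fob, 34 by 58 (y) by 11 mm, lying in one outer cell of the tray; origin at the centre of its underside.
- earbuds: White rounded earbud case, 46 by 58 (y) by 24 mm, lying in the other outer cell of the tray; origin at the centre of its underside.
- vase: Empty matte white ceramic vase, 92 mm across, 175 mm tall, loose; origin at the centre of its underside. A bystander.
- handwash: Amber hand-gel bottle, 52 mm across, 135 mm tall, loose; origin at the centre of its underside. A bystander.
- coaster: Round wooden coaster, 94 mm across, 9 mm thick, loose; origin at the centre of its underside. A bystander.
- keys: Bunch of keys with a cork tag, flat on the console, within 75 mm of its origin (the centre of the ring, on the console), 5 mm high. A bystander.
Not all that is in view belongs to the job. What is meant by the glasses is not blue or turquoise, and is the larger of those in its own colour.

How it is judged:
On the way, in this order (a step that is already met when the one before it is completed fails the run):
1. the tray has been swung up and back to its open rest (arms beyond 1.75 rad) (value of joint linkage above 1.75 rad), for 0.2 s.
2. the glasses lie flat on the compartment floor while the tray is still open (x of glasses_center in the frame of box between -0.032 and 0.032 m and y of glasses_center in the frame of box between -0.066 and 0.066 m and z of glasses_center in the frame of box between 0.012 and 0.024 m and angle between glasses_center's own z axis and vertical below 0.1 rad and linear speed of glasses below 0.02 m/s and value of joint linkage above 1.6 rad and contact force between the fingers and glasses below 0.1 N), for 0.2 s.
At the end, for the whole second after the job is handed in: The tray is fully home past its catch (arms within 0.03 rad of 0); the glasses lie flat (within 0.1 rad) and at rest on the compartment floor, lenses up, centre within 32 mm of the compartment's centre across it and 66 mm along it; the fob and the earbud case lie on the tray's floor (x of glasses_center in the frame of box between -0.032 and 0.032 m and y of glasses_center in the frame of box between -0.066 and 0.066 m and z of glasses_center in the frame of box between 0.012 and 0.024 m and angle between glasses_center's own z axis and vertical below 0.1 rad and linear speed of glasses below 0.02 m/s and x of fob in the frame of tray between -0.052 and 0.052 m and y of fob in the frame of tray between -0.128 and 0.128 m and z of fob in the frame of tray between -0.002 and 0.02 m and x of earbuds in the frame of tray between -0.052 and 0.052 m and y of earbuds in the frame of tray between -0.128 and 0.128 m and z of earbuds in the frame of tray between -0.002 and 0.02 m and value of joint linkage below 0.03 rad); the robot touches nothing.
It fails at once if the tray is flung or slammed (arms faster than 3 rad/s) (velocity of joint linkage above 3 rad/s or velocity of joint linkage below -3 rad/s).
It fails at once if the fob or the earbud case leaves the tray (distance between any of fob, earbuds and tray above 0.15 m).
It fails at once if a bystander is knocked over or shifted more than 30 mm (distance of any of vase, handwash, coaster, keys from where it was at the start of the episode above 0.03 m or angle between any of vase, handwash's own z axis and vertical above 0.4 rad).
It also fails if it takes over 72 s, if anything falls off the work surface, if the arm or the gripper's body presses on something with over 40 N, if the wrist force passes 120 N, or if a joint passes its speed limit or range.

## Working session

There is one attempt and no reset: what is moved stays moved. The work goes in short steps, Python scripts to look and compute and a tool call to move; the robot and the scene stay as the last step left them, time stands still between calls to the robot, and variables do not carry over. Pictures are saved under pics/ and viewed, at most 10 in all, crops included, and the job is handed in when it is done.

Besides the shell and the picture viewer there is one more tool, called after "Emit:" as name(argument=value, ...) on one line, values as JSON. send_rows: Moves the arm, as the interface text tells. Its arguments: {"type":"object","properties":{"xyz":{"type":"array"},"dr":{"type":"array"},"jaw":{"type":"number"},"grip_force":{"type":"number"}},"required":["xyz","dr"]}

```bash
mkdir -p pics; ls; python3 - <<'E'
from bench import *
import cv2,numpy as np
np.set_printoptions(precision=4,suppress=True)
s=get_state();print(s)
for n in("scene","top"):
    im=get_image(n);cv2.imwrite(f"pics/{n}0.png",im[:,:,::-1])
for n in("scene","top","wrist"):print(n,calibration(n))
try: print(nose_length)
except Exception as e: print(e)
E
```

```text
pics
{'time': 0.0, 'joint_positions': array([-1.1099,  0.3218, -0.0701,  1.4517,  0.0226,  1.3708, -0.0569]), 'qd': array([ 0.0007,  0.0015, -0.0002,  0.0007,  0.0022,  0.0002, -0.0004]), 'joint_torque': array([ -0.0005, -49.127 ,  -0.4045, -31.2532,  -0.0641,   0.0437,
         0.0002]), 'position': array([0.2807, 0.5857, 0.2385]), 'tool_rot': array([-0.6959, -3.0632,  0.0029]), 'ft_force': array([-0.0703, -0.3126, -0.2708]), 'torque': array([-0.0217, -0.0208,  0.0288]), 'grip_force': 0.0, 'grip_width': 0.9986794148844423}
scene {'vfov': 53.59602719332873, 'cx': 279.3757251179349, 'cy': 213.00027640293936, 'rvec': array([ 1.9823,  1.5458, -0.6116]), 'tvec': array([-0.118 , -0.3284,  1.777 ])}
top {'vfov': 47.27680551676565, 'cx': 278.28579263679296, 'cy': 211.39133926706472, 'rvec': array([ 2.1007, -2.1598,  0.16  ]), 'tvec': array([0.0133, 0.5034, 1.2622])}
wrist {'vfov': 60.996180406644854, 'cx': 277.6783782665784, 'cy': 210.7032231708193, 'hand_eye': array([[ 0.0008, -0.9626, -0.2708,  0.0734],
       [ 1.    ,  0.001 , -0.0006,  0.0004],
       [ 0.0008, -0.2708,  0.9626, -0.1438],
       [ 0.    ,  0.    ,  0.    ,  1.    ]])}
0.017
```

View pics/top0.png

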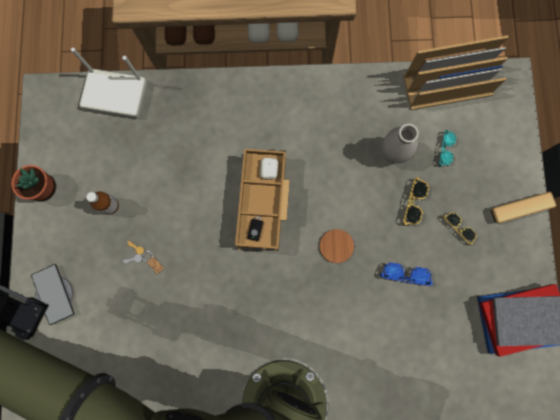

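View pics/scene0.png

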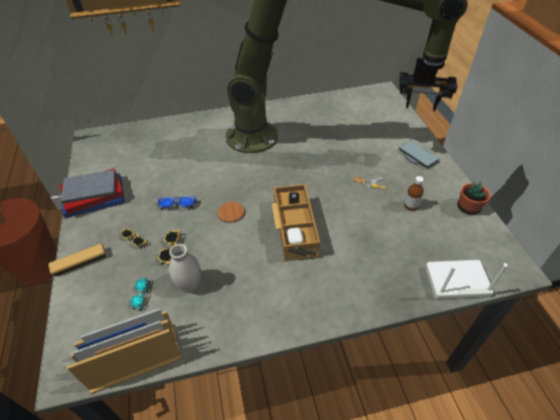

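The glasses are the black/gold pair at about (416,201) in top; the smaller pair is at (461,228). The box is at (262,200), with its lip on the right at (285,200). I'll zoom in.

```bash
cat > h.py <<'E'
from bench import *
import cv2,numpy as np
from scipy.spatial.transform import Rotation as R
np.set_printoptions(precision=4,suppress=True)
def cam(n,s=None):
    c=calibration(n);f=210/np.tan(np.radians(c['vfov']/2))
    K=np.array([[f,0,c['cx']],[0,f,c['cy']],[0,0,1]])
    if 'rvec' in c:
        r=R.from_rotvec(c['rvec']).as_matrix();t=np.array(c['tvec'])
    else:
        T=np.eye(4);T[:3,:3]=R.from_rotvec(s['tool_rot']).as_matrix();T[:3,3]=s['position']
        M=np.linalg.inv(T@c['hand_eye']);r,t=M[:3,:3],M[:3,3]
    return K,r,t
def back(n,px,z,s=None):
    K,r,t=cam(n,s);o=-r.T@t
    d=(r.T@np.linalg.inv(K)@np.c_[np.atleast_2d(px),np.ones(len(np.atleast_2d(px)))].T).T
    return o+d*((z-o[2])/d[:,2])[:,None]
def proj(n,P,s=None):
    K,r,t=cam(n,s);q=(K@(r@np.atleast_2d(P).T+t[:,None])).T
    return q[:,:2]/q[:,2:]
E
python3 - <<'E'
from h import *
im=cv2.imread("pics/top0.png")
c=im[140:258,228:300];d=im[170:235,390:440]
c=cv2.resize(c,None,fx=5,fy=5,interpolation=2);d=cv2.resize(d,None,fx=8,fy=8,interpolation=2)
o=np.zeros((590,770,3),np.uint8);o[:590,:360]=c;o[:520,365:765]=d
cv2.imwrite("pics/crop.png",o)
E
```

```text
(no output)
```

View pics/crop.png

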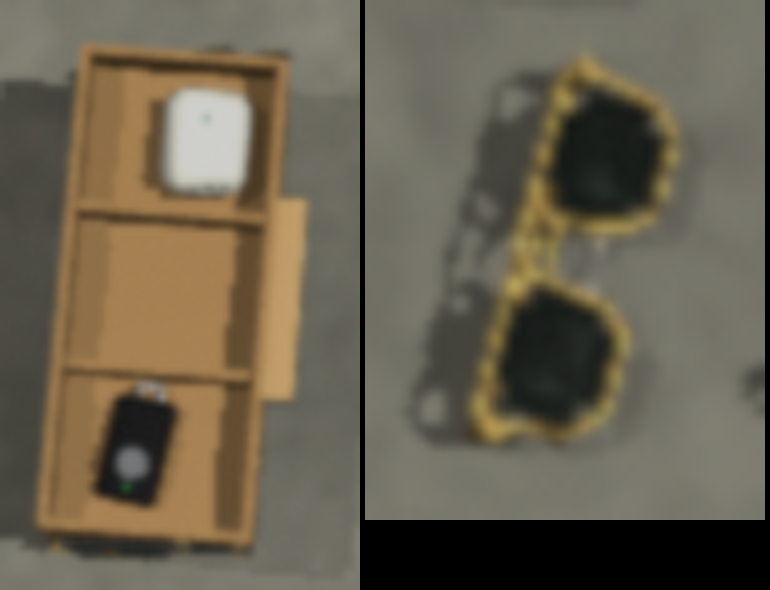

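Tray rim corners in the crop are (82,47), (288,60), (37,527) and (250,547), and the lip's outer edge runs (308,200)-(294,401). The lens centres are (608,155) and (555,355), with the brow on the left (+world y).

```bash
python3 - <<'E'
from h import *
q=np.array([[82,47],[288,60],[250,547],[37,527]])/5+[228,140]
w=back("top",q,0.079);print(w, w.mean(0))
l=back("top",np.array([[308,200],[294,401]])/5+[228,140],0.079);print("lip",l)
P=np.array([[.056,-.131],[-.056,-.131],[-.056,.131],[.056,.131]])
# fit yaw+trans
a=P@[1,1j]*1; z=(P[:,0]+1j*P[:,1]);v=w[:,0]+1j*w[:,1]
k=np.vdot(z-z.mean(),v-v.mean());th=np.angle(k);print("box yaw",th,"scale",abs(k)/np.vdot(z,z).real, "c",v.mean())
g=back("top",np.array([[243/8,155/8],[190/8,355/8]])+[390,170],0.0235);print("lens",g,g.mean(0),np.linalg.norm(g[1]-g[0]))
b=back("top",np.array([[(580-365)/8,65/8],[(485-365)/8,435/8]])+[390,170],0.0235);print("brow",b)
d=g[1]-g[0];print("glasses yaw (y axis from lens0 to lens1)",np.arctan2(-d[0],d[1]))
c=back("top",[[337,246]],.009);print("coaster",c, "vase",back("top",[[395,150]],0.05),"keys",back("top",[[145,255]],0))
s=get_state();M=R.from_rotvec(s['tool_rot']).as_matrix();print(M)
E
```

```text
[[ 0.6693  0.0858  0.079 ]
 [ 0.6586 -0.0251  0.079 ]
 [ 0.3971  0.0023  0.079 ]
 [ 0.4106  0.1132  0.079 ]] [0.5339 0.044  0.079 ]
lip [[ 0.5811 -0.0335  0.079 ]
 [ 0.4732 -0.0229  0.079 ]]
box yaw 1.4653133601201815 scale 0.9977668340671496 c (0.5339080092318547+0.04403821507259951j)
lens [[ 0.5567 -0.3944  0.0235]
 [ 0.4874 -0.3712  0.0235]] [ 0.522  -0.3828  0.0235] 0.07305544331724609
brow [[ 0.5887 -0.3872  0.0235]
 [ 0.4605 -0.3454  0.0235]]
glasses yaw (y axis from lens0 to lens1) 1.246962225893235
coaster [[ 0.4078 -0.159   0.009 ]] vase [[ 0.6635 -0.3256  0.05  ]] keys [[0.3985 0.3726 0.    ]]
[[-0.9019  0.432  -0.0006]
 [ 0.432   0.9019 -0.0016]
 [-0.0001 -0.0017 -1.    ]]
```

```bash
cat >> h.py <<'E'
C=np.array([0.534,0.044,0]);Y=1.465
def bx(x,y,z): # box frame mm -> world m
    return C+R.from_euler('z',Y).apply(np.array([x,y,z])/1000)
def inbox(P): return R.from_euler('z',-Y).apply(np.array(P)-C)*1000
def to(P,yaw): # jaw axis (tool y) along world yaw, tool down
    s=get_state();R0=R.from_rotvec(s['tool_rot'])
    y=np.array([np.cos(yaw),np.sin(yaw),0]);z=np.array([0,0,-1.]);Rt=R.from_matrix(np.c_[np.cross(y,z),y,z])
    d=R0.inv().apply(np.array(P)-s['position'])*1000
    print("shift",d.round(1),"dr",(R0.inv()*Rt).as_rotvec().round(3),"|d|",np.linalg.norm(d).round(0))
def st():
    s=get_state();print("t",round(s['time'],2),"box",inbox(s['position']).round(1),"F",s['ft_force'].round(1),"w",round(s['grip_width']*87,1),s['grip_force'])
E
python3 - <<'E'
from h import *
to(bx(-61.5,0,240),Y)
E
```

```text
shift [-483.1 -437.1   -0.6] dr [-0.002 -0.    -0.341] |d| 651.0
```

Emit:
send_rows(xyz=[[-15,-14,0],[-45,-41,0],[-74,-67,0],[-104,-94,0],[-134,-121,0],[-164,-148,0],[-193,-175,0],[-223,-202,0],[-253,-229,0],[-283,-256,0]], dr=[[0,0,-0.03],[0,0,-0.06],[0,0,-0.1],[0,0,-0.14],[0,0,-0.18],[0,0,-0.22],[0,0,-0.26],[0,0,-0.3],[0,0,-0.34],[0,0,-0.341]], jaw=50, grip_force=40)

```text
time: 0.93
position: [0.4256, 0.2309, 0.2393]
tool_rot: [-0.163, -3.137, -0.0]
ft_force: [-0.0, 0.1, 0.8]
grip_width: 0.577
grip_force: 0.0
```

```bash
python3 -c "
from h import *
st();to(bx(-61.5,0,130),Y)"
```

```text
t 0.93 box [174.4 127.5 239.3] F [-0.   0.1  0.8] w 50.2 0.0
shift [-127.1 -236.2  109.3] dr [ 0.    -0.     0.002] |d| 290.0
```

Emit:
send_rows(xyz=[[-18,-33,0],[-36,-67,0],[-54,-100,0],[-72,-134,0],[-90,-167,10],[-106,-197,30],[-118,-220,55],[-125,-232,80],[-127,-236,100],[-127,-236,109]], dr=[[0,0,0],[0,0,0],[0,0,0],[0,0,0],[0,0,0],[0,0,0],[0,0,0],[0,0,0],[0,0,0],[0,0,0]])

```text
time: 1.77
position: [0.5251, -0.0171, 0.1274]
tool_rot: [-0.171, -3.132, 0.003]
ft_force: [-1.2, -0.0, -0.1]
grip_width: 0.575
grip_force: 0.0
```

```bash
python3 -c "
from h import *
st();to(bx(-61.5,0,76),Y)
cv2.imwrite('pics/w1.png',get_image('wrist')[:,:,::-1])
cv2.imwrite('pics/s1.png',get_image('scene')[180:300,220:380,::-1])"
```

```text
t 1.77 box [-61.7   2.4 127.4] F [-1.2 -0.  -0.1] w 50.0 0.0
shift [-2.7  0.3 51.4] dr [-0.002 -0.005 -0.003] |d| 51.0
```

View pics/w1.png

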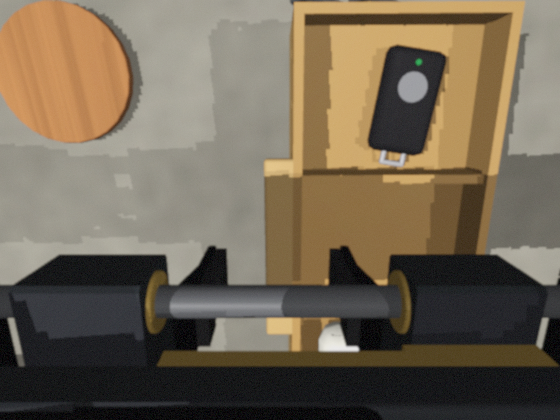

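The wrist view shows the jaws straddling the lip and front wall (265–303 px) over the empty middle cell. I'll lower and pinch.

Emit:
send_rows(xyz=[[-1,0,10],[-2,0,25],[-2,0,40],[-2,0,51],[-2,0,51],[-2,0,51],[-2,0,51],[-2,0,51],[-2,0,51],[-2,0,51]], dr=[[0,0,0],[0,0,0],[0,0,0],[0,0,0],[0,0,0],[0,0,0],[0,0,0],[0,0,0],[0,0,0],[0,0,0]])

```text
time: 2.7
position: [0.5293, -0.0152, 0.0802]
tool_rot: [0.166, 3.136, 0.001]
ft_force: [-0.2, 0.2, -0.2]
grip_width: 0.571
grip_force: 0.0
```

Emit:
send_rows(xyz=[[0,0,0],[0,0,0],[0,0,0],[0,0,0],[0,0,0],[0,0,0],[0,0,0],[0,0,0],[0,0,0],[0,0,0]], dr=[[0,0,0],[0,0,0],[0,0,0],[0,0,0],[0,0,0],[0,0,0],[0,0,0],[0,0,0],[0,0,0],[0,0,0]], jaw=5, grip_force=50)

```text
time: 3.53
position: [0.5289, -0.0146, 0.0795]
tool_rot: [0.166, 3.137, 0.001]
ft_force: [-0.4, 3.5, -0.5]
grip_width: 0.233
grip_force: 50.0
```

```bash
python3 -c "
from h import *
st();s=get_state();M=R.from_rotvec(s['tool_rot'])
for q in np.arange(0,1.93,.12):
  a=np.radians(35);d=np.array([85*(np.cos(a)-np.cos(a+q)),0,85*(np.sin(a+q)-np.sin(a))])
  print(q.round(2),M.inv().apply(R.from_euler('z',Y).apply(d)).round(1))
"
```

```text
t 3.53 box [-58.8  -1.1  79.5] F [-0.4  3.5 -0.5] w 20.3 49.99900460243225
0.0 [0. 0. 0.]
0.12 [-0.   6.3 -8. ]
0.24 [ -0.   13.6 -15.1]
0.36 [ -0.   21.7 -21.4]
0.48 [ -0.   30.4 -26.6]
0.6 [ -0.   39.7 -30.8]
0.72 [ -0.   49.5 -33.8]
0.84 [ -0.   59.5 -35.6]
0.96 [ -0.   69.7 -36.2]
1.08 [ -0.   79.8 -35.6]
1.2 [ -0.   89.9 -33.7]
1.32 [ -0.   99.6 -30.7]
1.44 [ -0.  108.9 -26.6]
1.56 [ -0.  117.6 -21.3]
1.68 [ -0.  125.7 -15. ]
1.8 [ -0.1 132.9  -7.9]
1.92 [ -0.1 139.3   0.1]
```

Emit:
send_rows(xyz=[[0,1,-2],[0,3,-4],[0,5,-6],[0,6,-8],[0,8,-10],[0,10,-12],[0,13,-15],[0,17,-18],[0,21,-21],[0,26,-24]], dr=[[0,0,0],[0,0,0],[0,0,0],[0,0,0],[0,0,0],[0,0,0],[0,0,0],[0,0,0],[0,0,0],[0,0,0]])

```text
time: 4.37
position: [0.5314, 0.0105, 0.1035]
tool_rot: [-0.166, -3.137, 0.001]
ft_force: [5.5, 1.9, -12.2]
grip_width: 0.238
grip_force: 50.0
```

```bash
python3 -c "
from h import *
st()"
```

```text
t 4.37 box [-33.5  -1.  103.5] F [  5.5   1.9 -12.2] w 20.7 49.9943733215332
```

Emit:
send_rows(xyz=[[0,4,-2],[0,9,-5],[0,14,-7],[0,20,-9],[0,27,-10.5],[0,34,-12],[0,41,-12],[0,48,-12],[0,54,-11.5],[0,60,-10.5]], dr=[[0,0,0],[0,0,0],[0,0,0],[0,0,0],[0,0,0],[0,0,0],[0,0,0],[0,0,0],[0,0,0],[0,0,0]])

```text
time: 5.2
position: [0.5378, 0.0704, 0.1144]
tool_rot: [-0.166, -3.137, 0.001]
ft_force: [0.2, -3.3, -7.3]
grip_width: 0.233
grip_force: 50.0
```

Emit:
send_rows(xyz=[[0,7,1.5],[0,14,3.5],[0,20,6],[0,26,9],[0,32,12.5],[0,37,16],[0,42,20],[0,46,23],[0,50,27],[0,53,31]], dr=[[0,0,0],[0,0,0],[0,0,0],[0,0,0],[0,0,0],[0,0,0],[0,0,0],[0,0,0],[0,0,0],[0,0,0]])

```text
time: 6.03
position: [0.5432, 0.1222, 0.0823]
tool_rot: [-0.167, -3.136, 0.003]
ft_force: [0.0, -6.3, -4.7]
grip_width: 0.234
grip_force: 50.0
```

```bash
python3 -c "
from h import *
st()"
```

```text
t 6.03 box [78.7 -0.9 82.3] F [ 0.  -6.3 -4.7] w 20.4 49.99779939651489
```

Emit:
send_rows(xyz=[[0,1,1.5],[0,1,2],[0,1,2],[0,1,2],[0,1,2],[0,1,2],[0,1,0],[0,1,-15],[0,1,-40],[0,1,-75]], dr=[[0,0,0],[0,0,0],[0,0,0],[0,0,0],[0,0,0],[0,0,0],[0,0,0],[0,0,0],[0,0,0],[0,0,0]], jaw=45)

```text
time: 6.87
position: [0.5417, 0.1235, 0.1567]
tool_rot: [-0.166, -3.132, 0.003]
ft_force: [0.6, 0.4, -0.8]
grip_width: 0.519
grip_force: 0.0
```

```bash
python3 -c "
from h import *
st()
im=get_image('top')[:,:,::-1];cv2.imwrite('pics/top2.png',im);im2=get_image('scene')[:,:,::-1]
a=cv2.resize(im[140:260,190:310],None,fx=3.2,fy=5,interpolation=2)[:600,:384]
b=cv2.resize(im2[170:290,230:358],None,fx=3.2,fy=5,interpolation=2)[:,:400]
cv2.imwrite('pics/c2.png',np.hstack([a,b]))"
```

```text
t 6.87 box [ 79.9   0.8 156.7] F [ 0.6  0.4 -0.8] w 45.1 0.0
```

View pics/c2.png

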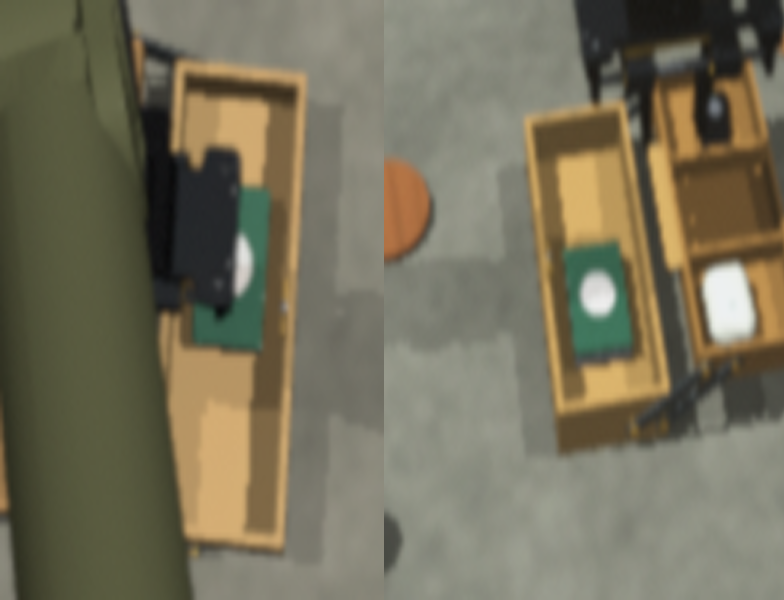

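The tray is open with the fob and earbud case still in it. The tin is green, with its right-side corners at crop (270,188), (260,352). I'll compute its place.

```bash
python3 - <<'E'
from h import *
f=lambda a:np.array(a)/[3.2,5]+[190,140]
print("tin",inbox(back("top",f([[270,188],[260,352],[193,342]]),.027)))
print("rim",inbox(back("top",f([[306,72],[180,63],[285,550]]),.048)))
st();to(bx(0,0,170),Y)
E
```

```text
tin [[-28.8833 -70.7407  27.    ]
 [-27.7628  22.0159  27.    ]
 [ 30.1547  20.8766  27.    ]]
rim [[ -55.4071 -133.4726   48.    ]
 [  53.3591 -130.4583   48.    ]
 [ -58.186   130.5453   48.    ]]
t 6.97 box [ 81.8  -4.7 164.1] F [ 0.8 -0.5  0.8] w 44.9 0.0
shift [  4.7 -81.7  -6.4] dr [ 0.005  0.009 -0.   ] |d| 82.0
```

Emit:
send_rows(xyz=[[12,-20,0],[30,-45,0],[47,-70,0],[56,-83,10],[57,-84,35],[57,-84,65],[57,-84,95],[57,-84,115],[57,-84,130],[57,-84,130]], dr=[[0,0,0],[0,0,0],[0,0,0],[0,0,0],[0,0,0],[0,0,0],[0,0,0],[0,0,0],[0,0,0],[0,0,0]], jaw=0, grip_force=10)

```text
time: 7.8
position: [0.4779, 0.0464, 0.0272]
tool_rot: [-0.167, -3.136, -0.001]
ft_force: [0.7, -1.0, 0.1]
grip_width: 0.007
grip_force: 0.0
```

```bash
python3 -c "
from h import *
st();to(bx(-2,52,34),Y)"
```

```text
t 7.8 box [-3.5 56.  27.2] F [ 0.7 -1.   0.1] w 0.6 0.0
shift [-4.   1.5 -6.8] dr [ 0.    -0.001 -0.001] |d| 8.0
```

Emit:
send_rows(xyz=[[-4,1,-6],[-14,1,-6],[-22,1,-6],[-30,1,-6],[-38,1,-6],[-46,1,-6],[-54,1,-6],[-62,1,-6],[-70,1,-6],[-76,1,-6]], dr=[[0,0,0],[0,0,0],[0,0,0],[0,0,0],[0,0,0],[0,0,0],[0,0,0],[0,0,0],[0,0,0],[0,0,0]])

```text
time: 8.63
position: [0.5549, 0.0393, 0.034]
tool_rot: [0.166, 3.137, -0.0]
ft_force: [-0.2, 0.5, 0.6]
grip_width: 0.006
grip_force: 0.2
```

```bash
python3 -c "
from h import *
st()"
```

```text
t 8.63 box [ -2.5 -21.2  34. ] F [-0.2  0.5  0.6] w 0.5 0.24289843073347583
```

Emit:
send_rows(xyz=[[-1,0,0],[-2,0,0],[-3,0,0],[-3,0,0],[4,0,0],[8,0,-10],[8,0,-30],[8,0,-60],[8,0,-95],[8,0,-130]], dr=[[0,0,0],[0,0,0],[0,0,0],[0,0,0],[0,0,0],[0,0,0],[0,0,0],[0,0,0],[0,0,0],[0,0,0]])

```text
time: 9.47
position: [0.5445, 0.0401, 0.1658]
tool_rot: [-0.166, -3.136, -0.0]
ft_force: [1.2, 1.1, -0.1]
grip_width: 0.001
grip_force: 0.0
```

```bash
python3 -c "
from h import *
st();G=np.array([.522,-.383,0]);to(G+[0,0,.2],1.25)
a=1.25;ya=np.array([-np.sin(a),np.cos(a),0]);print(proj('top',G+[0,0,.02]))
im=get_image('scene')[:,:,::-1];cv2.imwrite('pics/s3.png',im)
cv2.imwrite('pics/c3.png',cv2.resize(im[170:290,230:358],None,fx=4,fy=4,interpolation=2))"
```

```text
t 9.47 box [ -2.7 -10.9 165.8] F [ 1.2  1.1 -0.1] w 0.1 0.0
shift [ -22.3 -423.1  -34.2] dr [-0.    -0.001  0.215] |d| 425.0
[[416.7985 202.0627]]
```

View pics/c3.png

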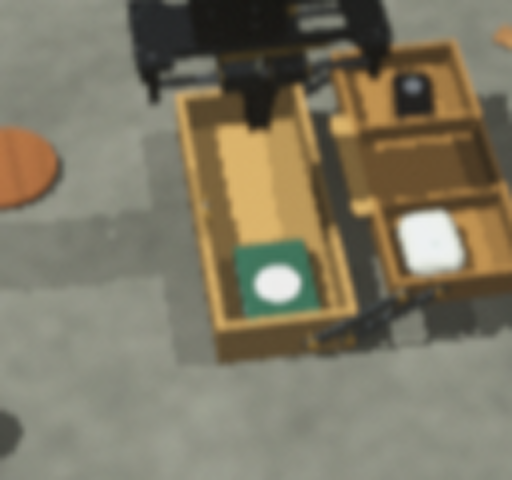

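```bash
python3 -c "
from h import *
st();to([.487,-.371,.19],1.25)"
```

```text
t 9.52 box [ -1.9 -15.3 173.7] F [ 3.1 -0.6  5. ] w 0.3 0.0
shift [  17.9 -415.7  -18.3] dr [0.005 0.01  0.215] |d| 416.0
```

Emit:
send_rows(xyz=[[0,-20,-5],[3,-60,-10],[5,-101,-18],[7,-142,-18],[9,-183,-18],[11,-224,-18],[13,-265,-18],[15,-306,-18],[17,-347,-18],[18,-385,-18]], dr=[[0,0,0.03],[0,0,0.07],[0,0,0.11],[0,0,0.15],[0,0,0.19],[0,0,0.215],[0,0,0.215],[0,0,0.215],[0,0,0.215],[0,0,0.215]], jaw=70)

```text
time: 10.35
position: [0.4852, -0.3431, 0.1824]
tool_rot: [0.504, 3.101, 0.001]
ft_force: [1.2, 0.0, 1.1]
grip_width: 0.68
grip_force: 0.0
```

Emit:
send_rows(xyz=[[0,-15,0],[0,-25,0],[0,-30,0],[0,-30,0],[0,-30,0],[0,-30,0],[0,-30,0],[0,-30,0],[0,-30,0],[0,-30,0]], dr=[[0,0,0],[0,0,0],[0,0,0],[0,0,0],[0,0,0],[0,0,0],[0,0,0],[0,0,0],[0,0,0],[0,0,0]])

```text
time: 11.18
position: [0.4781, -0.3687, 0.1821]
tool_rot: [0.501, 3.101, 0.0]
ft_force: [-0.2, 0.3, -0.9]
grip_width: 0.806
grip_force: 0.0
```

```bash
python3 -c "
from h import *
s=get_state();print(s['position'],s['tool_rot']);im=get_image('wrist');cv2.imwrite('pics/w4.png',im[:,:,::-1])
print(proj('wrist',[[.487,-.371,.0235],[.5567,-.3944,.0235],[.522,-.383,.0235]],s));to([.487,-.371,.09],1.25)"
```

```text
[ 0.4781 -0.3687  0.1821] [0.5005 3.1013 0.0003]
[[278.1547 207.9752]
 [277.762  283.8271]
 [277.6902 247.3124]]
shift [-9.3  0.8 92.1] dr [0. 0. 0.] |d| 93.0
```

View pics/w4.png

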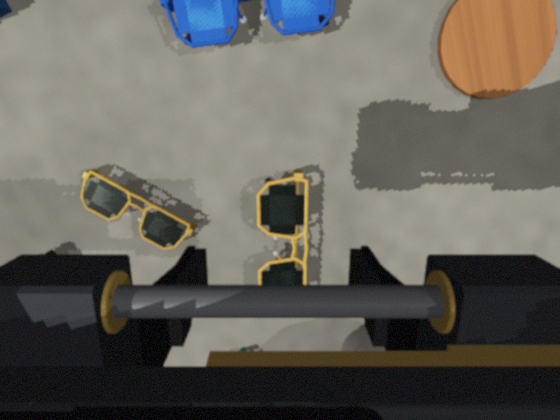

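Near lens rim spans px x 257–307, y 178–240 (centre 282,209), about 3.5 mm to +tool y of the prediction. Yaw is aligned, so I'll descend.

Emit:
send_rows(xyz=[[-4,2,15],[-9,4,40],[-9,4,70],[-9,4,95],[-9,4,115],[-9,4,130],[-9,4,142],[-9,4,150],[-9,4,150],[-9,4,150]], dr=[[0,0,0],[0,0,0],[0,0,0],[0,0,0],[0,0,0],[0,0,0],[0,0,0],[0,0,0],[0,0,0],[0,0,0]])

```text
time: 12.07
position: [0.4878, -0.3684, 0.0323]
tool_rot: [0.502, 3.101, -0.0]
ft_force: [0.0, 0.6, -0.6]
grip_width: 0.805
grip_force: 0.0
```

```bash
python3 -c "
from h import *
st();to([.488,-.3677,.028],1.25)"
```

```text
t 12.07 box [-415.     2.4   32.3] F [ 0.   0.6 -0.6] w 70.0 0.0
shift [0.  0.7 4.3] dr [-0.  0. -0.] |d| 4.0
```

Emit:
send_rows(xyz=[[0,0.5,3],[0,0.5,3],[0,0.5,3],[0,0.5,3],[0,0.5,3],[0,0.5,3],[0,0.5,3],[0,0.5,3],[0,0.5,3],[0,0.5,3]], dr=[[0,0,0],[0,0,0],[0,0,0],[0,0,0],[0,0,0],[0,0,0],[0,0,0],[0,0,0],[0,0,0],[0,0,0]], jaw=30, grip_force=12)

```text
time: 12.9
position: [0.488, -0.3678, 0.0294]
tool_rot: [0.502, 3.101, 0.0]
ft_force: [-0.3, 0.9, 4.7]
grip_width: 0.517
grip_force: 12.0
```

Emit:
send_rows(xyz=[[0,0,-3],[0,0,-10],[0,0,-20],[0,0,-35],[0,0,-55],[0,0,-75],[0,0,-95],[0,0,-115],[0,0,-120],[0,0,-120]], dr=[[0,0,0],[0,0,0],[0,0,0],[0,0,0],[0,0,0],[0,0,0],[0,0,0],[0,0,0],[0,0,0],[0,0,0]])

```text
time: 13.73
position: [0.4887, -0.3686, 0.1513]
tool_rot: [0.501, 3.097, -0.002]
ft_force: [0.4, 0.4, -0.7]
grip_width: 0.515
grip_force: 12.0
```

```bash
python3 -c "
from h import *
st();im=get_image('wrist');cv2.imwrite('pics/w5.png',np.hstack([cv2.resize(im[:,:,::-1],(400,300)),cv2.resize(get_image('scene')[120:300,80:320,::-1],(400,300))]))
to(bx(-5,82,150),Y)"
```

```text
t 13.73 box [-415.     1.5  151.3] F [ 0.4  0.4 -0.7] w 44.8 11.99970692396164
shift [164.6 382.7  -1.3] dr [ 0.001 -0.001 -0.215] |d| 417.0
```

View pics/w5.png

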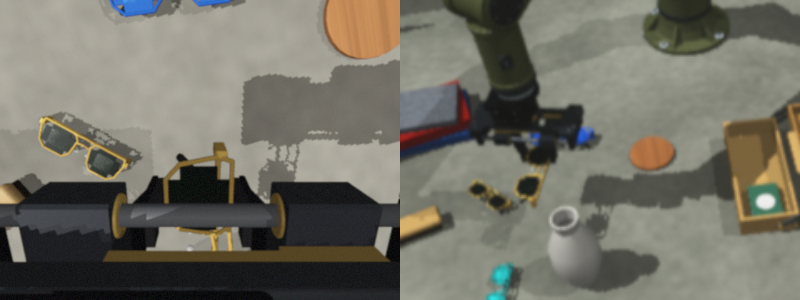

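Emit:
send_rows(xyz=[[8,18,0],[23,54,0],[38,88,0],[54,125,0],[70,162,0],[86,199,0],[102,236,0],[118,273,0],[134,310,0],[147,342,0]], dr=[[0,0,-0.02],[0,0,-0.04],[0,0,-0.06],[0,0,-0.09],[0,0,-0.12],[0,0,-0.15],[0,0,-0.18],[0,0,-0.21],[0,0,-0.215],[0,0,-0.215]])

```text
time: 14.67
position: [0.4542, 0.0061, 0.1477]
tool_rot: [-0.163, -3.135, -0.0]
ft_force: [-0.5, 0.0, -0.2]
grip_width: 0.512
grip_force: 12.0
```

```bash
python3 -c "
from h import *
st();to(bx(0,82,100),Y)"
```

```text
t 14.67 box [-46.1  75.3 147.7] F [-0.5  0.  -0.2] w 44.5 11.997780203819275
shift [ 6.5 46.2 47.7] dr [ 0.    -0.002  0.002] |d| 67.0
```

Emit:
send_rows(xyz=[[2,15,0],[4,30,0],[6,42,5],[6.5,46,15],[6.5,46,25],[6.5,46,35],[6.5,46,43],[6.5,46,48],[6.5,46,48],[6.5,46,48]], dr=[[0,0,0.002],[0,0,0.002],[0,0,0.002],[0,0,0.002],[0,0,0.002],[0,0,0.002],[0,0,0.002],[0,0,0.002],[0,0,0.002],[0,0,0.002]])

```text
time: 15.5
position: [0.4544, 0.049, 0.1007]
tool_rot: [-0.171, -3.136, 0.001]
ft_force: [0.5, -1.2, -0.0]
grip_width: 0.515
grip_force: 12.0
```

```bash
python3 -c "
from h import *
st();to(bx(0,82,36),Y)
im=get_image('scene')[:,:,::-1]
cv2.imwrite('pics/c6.png',cv2.resize(im[160:290,220:380],None,fx=4.6,fy=4.6,interpolation=2))"
```

```text
t 15.5 box [ -3.5  79.6 100.7] F [ 0.5 -1.2 -0. ] w 44.8 11.999673396348953
shift [ 2.3  3.5 64.7] dr [-0.    -0.    -0.003] |d| 65.0
```

View pics/c6.png

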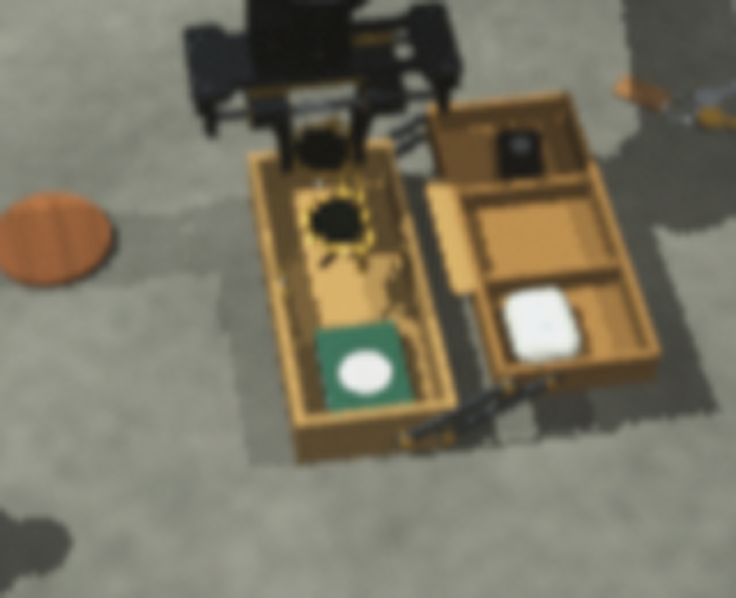

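The glasses hang roughly level over the compartment's near part, clear of the tin. I'll lower them in.

Emit:
send_rows(xyz=[[1,2,6],[2,3,15],[2,3,25],[2,3,34],[2,3,42],[2,3,48],[2,3,53],[2,3,57],[2,3,60],[2,3,60]], dr=[[0,0,0],[0,0,0],[0,0,0],[0,0,0],[0,0,0],[0,0,0],[0,0,0],[0,0,0],[0,0,0],[0,0,0]])

```text
time: 16.38
position: [0.4526, 0.0527, 0.0405]
tool_rot: [-0.169, -3.136, 0.0]
ft_force: [-0.1, -0.7, -0.7]
grip_width: 0.51
grip_force: 12.0
```

```bash
python3 -c "
from h import *
st()"
```

```text
t 16.38 box [ 0.1 81.9 40.5] F [-0.1 -0.7 -0.7] w 44.3 11.999571025371552
```

Emit:
send_rows(xyz=[[0,0,1],[0,0,2],[0,0,3],[0,0,4],[0,0,4.5],[0,0,5],[0,0,5],[0,0,5],[0,0,5],[0,0,5]], dr=[[0,0,0],[0,0,0],[0,0,0],[0,0,0],[0,0,0],[0,0,0],[0,0,0],[0,0,0],[0,0,0],[0,0,0]])

```text
time: 17.22
position: [0.4529, 0.0528, 0.0361]
tool_rot: [0.169, 3.137, 0.0]
ft_force: [0.4, 0.2, -0.5]
grip_width: 0.514
grip_force: 12.0
```

Emit:
send_rows(xyz=[[0,0,0],[0,0,0],[0,0,0],[0,0,0],[0,0,0],[0,0,0],[0,0,-5],[0,0,-20],[0,0,-40],[0,0,-65]], dr=[[0,0,0],[0,0,0],[0,0,0],[0,0,0],[0,0,0],[0,0,0],[0,0,0],[0,0,0],[0,0,0],[0,0,0]], jaw=56)

```text
time: 18.05
position: [0.4517, 0.0525, 0.101]
tool_rot: [-0.169, -3.134, 0.002]
ft_force: [-0.0, 0.3, 0.6]
grip_width: 0.648
grip_force: 0.0
```

```bash
python3 -c "
from h import *
st();to(bx(40,40,180),Y)"
```

```text
t 18.05 box [ -0.3  82.8 101. ] F [-0.   0.3  0.6] w 56.4 0.0
shift [-42.5  40.3 -79.1] dr [-0.001 -0.002 -0.002] |d| 98.0
```

Emit:
send_rows(xyz=[[-4,4,-15],[-15,15,-30],[-30,30,-35],[-45,45,-35],[-60,60,-35],[-72,72,-35],[-80,79,-35],[-82,80,-32],[-82,80,-32],[-82,80,-32]], dr=[[0,0,0],[0,0,0],[0,0,0],[0,0,0],[0,0,0],[0,0,0],[0,0,0],[0,0,0],[0,0,0],[0,0,0]], jaw=45)

```text
time: 18.88
position: [0.5421, 0.1225, 0.1326]
tool_rot: [-0.171, -3.135, 0.001]
ft_force: [-0.7, -0.0, -0.2]
grip_width: 0.518
grip_force: 0.0
```

```bash
python3 -c "
from h import *
st();to(bx(80.5,0,79.5),Y)
im=get_image('wrist')[:,:,::-1]
im2=get_image('scene')[:,:,::-1]
cv2.imwrite('pics/c7.png',np.hstack([cv2.resize(im,(440,400)),cv2.resize(im2[170:290,230:338],(360,400),interpolation=2)]))"
```

```text
t 18.88 box [ 78.9   0.2 132.6] F [-0.7 -0.  -0.2] w 45.0 0.0
shift [-0.3  1.7 53.1] dr [-0.001 -0.001 -0.003] |d| 53.0
```

View pics/c7.png

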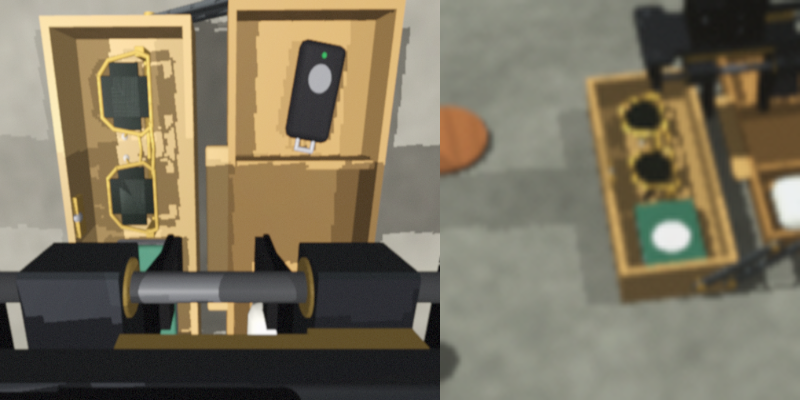

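```bash
python3 -c "
from h import *
s=get_state()
print(inbox(back('wrist',np.array([[126,91],[132,197],[150,237],[147,48],[148,241]])*[560/440,420/400],.0295,s)))
st()"
```

```text
[[  1.6249  83.1813  29.5   ]
 [  0.1663   7.0088  29.5   ]
 [ 14.4348 -25.3364  29.5   ]
 [ 21.2499 110.6574  29.5   ]
 [ 12.308  -28.6852  29.5   ]]
t 18.98 box [ 78.9   0.1 133. ] F [-0.2 -0.5  0.1] w 44.9 0.0
```

Glasses lie beside the tin (lens centres at wrist panel (126,91), (132,197)). My picture views are used up, so I'll check flatness numerically by triangulating the lenses from both cameras.

```bash
cat > tri.py <<'E'
from h import *
s=get_state();ims={'wrist':get_image('wrist'),'scene':get_image('scene')}
roi={'wrist':(100,55,205,245),'scene':(283,195,303,229)}
B={}
for n,im in ims.items():
    x0,y0,x1,y1=roi[n];v=im[y0:y1,x0:x1].astype(int)
    m=((v.max(2)<(95 if n=='wrist' else 60))&(v[...,0]-v[...,2]<25)).astype(np.uint8)
    k,l,st_,c=cv2.connectedComponentsWithStats(m)
    o=sorted(range(1,k),key=lambda i:-st_[i,4])[:3]
    for i in o: print(n,c[i]+[x0,y0],st_[i])
    B[n]=[c[i]+[x0,y0] for i in sorted(o[:2],key=lambda i:c[i][1])]
P=[K@np.c_[r,t] for K,r,t in(cam('wrist',s),cam('scene'))]
for a,b in zip(B['wrist'],B['scene']):
    X=cv2.triangulatePoints(P[0],P[1],a,b);X=(X[:3]/X[3]).ravel();print(inbox(X),proj('wrist',X,s)-a,proj('scene',X)-b)
E
python3 tri.py
```

```text
wrist [168.0695 205.1762] [  41  120   54   60 2560]
wrist [159.7466  99.6694] [  29   11   60   70 2214]
wrist [158.1562 105.3125] [53 46 11 11 32]
scene [293.7937 219.9206] [ 6 21 10  8 63]
scene [290.4808 204.2885] [ 3  6 10  7 52]
scene [294.7143 195.4286] [10  0  4  2  7]
[ 0.314  80.8753 29.7838] [[-1.18   -0.4729]] [[0.1732 0.0791]]
[ 0.1654  8.1832 29.165 ] [[-0.071  -0.0239]] [[0.0115 0.0036]]
```

Lenses sit at z 29.8 and 29.2 mm, spacing 72.7 mm, so the glasses are flat, centred at (0, 44.5). Next I'll grip the lip again.

Emit:
send_rows(xyz=[[0,1,10],[0,1.5,25],[0,1.5,40],[0,1.5,48],[0,1.5,52],[0,1.5,52],[0,1.5,52],[0,1.5,52],[0,1.5,52],[0,1.5,52]], dr=[[0,0,0],[0,0,0],[0,0,0],[0,0,0],[0,0,0],[0,0,0],[0,0,0],[0,0,0],[0,0,0],[0,0,0]])

```text
time: 19.92
position: [0.5436, 0.1252, 0.0818]
tool_rot: [0.169, 3.136, 0.001]
ft_force: [0.0, -0.6, -0.1]
grip_width: 0.517
grip_force: 0.0
```

Emit:
send_rows(xyz=[[0,0,0],[0,0,0],[0,0,0],[0,0,0],[0,0,0],[0,0,0],[0,0,0],[0,0,0],[0,0,0],[0,0,0]], dr=[[0,0,0],[0,0,0],[0,0,0],[0,0,0],[0,0,0],[0,0,0],[0,0,0],[0,0,0],[0,0,0],[0,0,0]], jaw=5, grip_force=50)

```text
time: 20.75
position: [0.543, 0.1241, 0.081]
tool_rot: [-0.17, -3.137, 0.002]
ft_force: [-1.4, -4.3, 2.3]
grip_width: 0.235
grip_force: 50.0
```

```bash
python3 -c "
from h import *
st()"
```

```text
t 20.75 box [80.6 -0.5 81. ] F [-1.4 -4.3  2.3] w 20.5 50.002954602241516
```

Emit:
send_rows(xyz=[[0,-1.5,-2],[0,-4,-5],[0,-7,-8.5],[0,-10,-12],[0,-14,-15.5],[0,-18,-18.5],[0,-22,-21.5],[0,-27,-24.5],[0,-32,-27.5],[0,-38,-30]], dr=[[0,0,0],[0,0,0],[0,0,0],[0,0,0],[0,0,0],[0,0,0],[0,0,0],[0,0,0],[0,0,0],[0,0,0]])

```text
time: 21.58
position: [0.539, 0.0871, 0.1111]
tool_rot: [0.169, 3.137, 0.001]
ft_force: [4.5, -1.2, -14.9]
grip_width: 0.235
grip_force: 50.0
```

Emit:
send_rows(xyz=[[0,-5,-2],[0,-11,-3.5],[0,-17,-5],[0,-23,-6],[0,-30,-6],[0,-37,-6],[0,-43,-5.5],[0,-50,-4.5],[0,-56,-3],[0,-62,-0.5]], dr=[[0,0,0],[0,0,0],[0,0,0],[0,0,0],[0,0,0],[0,0,0],[0,0,0],[0,0,0],[0,0,0],[0,0,0]])

```text
time: 22.42
position: [0.5329, 0.0279, 0.113]
tool_rot: [0.167, 3.136, 0.006]
ft_force: [1.6, 2.5, -2.1]
grip_width: 0.234
grip_force: 50.0
```

```bash
python3 -c "
from h import *
st()"
```

```text
t 22.42 box [-16.1  -0.6 113. ] F [ 1.6  2.5 -2.1] w 20.4 49.99697685241699
```

Emit:
send_rows(xyz=[[0,-3,1],[0,-7,3],[0,-11,5.5],[0,-15,7.5],[0,-19,10],[0,-22,12.5],[0,-25,15],[0,-28,18],[0,-30.5,20],[0,-32.5,22]], dr=[[0,0,0],[0,0,0],[0,0,0],[0,0,0],[0,0,0],[0,0,0],[0,0,0],[0,0,0],[0,0,0],[0,0,0]])

```text
time: 23.25
position: [0.5292, -0.0078, 0.0895]
tool_rot: [0.17, 3.136, -0.001]
ft_force: [2.9, -2.4, 1.8]
grip_width: 0.236
grip_force: 50.0
```

```bash
python3 -c "
from h import *
st()"
```

```text
t 23.25 box [-52.   -0.6  89.5] F [ 2.9 -2.4  1.8] w 20.6 50.002169609069824
```

Emit:
send_rows(xyz=[[0,-1,1],[0,-2,2.5],[0,-3,4],[0,-4,5],[0,-5,6.5],[0,-6,8],[0,-6.5,9],[0,-7,10],[0,-7,11],[0,-7,11]], dr=[[0,0,0],[0,0,0],[0,0,0],[0,0,0],[0,0,0],[0,0,0],[0,0,0],[0,0,0],[0,0,0],[0,0,0]])

```text
time: 24.08
position: [0.5286, -0.0145, 0.0807]
tool_rot: [0.17, 3.136, 0.0]
ft_force: [-4.4, -5.0, 17.3]
grip_width: 0.23
grip_force: 50.0
```

```bash
python3 -c "
from h import *
st()"
```

```text
t 24.08 box [-58.7  -0.8  80.7] F [-4.4 -5.  17.3] w 20.0 50.01063823699951
```

Emit:
send_rows(xyz=[[0,0,1],[0,0,2],[0,0,3],[0,0,3],[0,0,2],[0,0,0],[0,0,-2],[0,0,-2],[0,0,-2],[0,0,-2]], dr=[[0,0,0],[0,0,0],[0,0,0],[0,0,0],[0,0,0],[0,0,0],[0,0,0],[0,0,0],[0,0,0],[0,0,0]])

```text
time: 24.92
position: [0.5285, -0.0144, 0.081]
tool_rot: [0.17, 3.136, -0.001]
ft_force: [0.7, -5.0, 6.6]
grip_width: 0.232
grip_force: 50.0
```

Emit:
send_rows(xyz=[[0,0,0],[0,0,0],[0,0,0],[0,0,0],[0,0,0],[0,0,0],[0,0,-5],[0,0,-20],[0,0,-30],[0,0,-30]], dr=[[0,0,0],[0,0,0],[0,0,0],[0,0,0],[0,0,0],[0,0,0],[0,0,0],[0,0,0],[0,0,0],[0,0,0]], jaw=45)

```text
time: 25.75
position: [0.5299, -0.0136, 0.1131]
tool_rot: [0.169, 3.133, 0.002]
ft_force: [-0.5, 0.2, -0.4]
grip_width: 0.518
grip_force: 0.0
```

Emit:
send_rows(xyz=[[0,0,0],[0,0,0],[0,0,0],[0,0,0],[0,0,0],[0,0,0],[0,0,0],[0,0,0],[0,0,0],[0,0,0]], dr=[[0,0,0],[0,0,0],[0,0,0],[0,0,0],[0,0,0],[0,0,0],[0,0,0],[0,0,0],[0,0,0],[0,0,0]], jaw=0, grip_force=10)

```text
time: 26.58
position: [0.5281, -0.0137, 0.1105]
tool_rot: [0.169, 3.137, 0.0]
ft_force: [0.8, 0.6, -0.2]
grip_width: 0.002
grip_force: 0.0
```

```bash
python3 -c "
from h import *
st()"
```

```text
t 26.58 box [-58.   -0.2 110.5] F [ 0.8  0.6 -0.2] w 0.2 0.0
```

Emit:
send_rows(xyz=[[0,0,4],[0,0,8],[0,0,11],[0,0,13],[0,0,15],[0,0,16],[0,0,17],[0,0,18],[0,0,18],[0,0,18]], dr=[[0,0,0],[0,0,0],[0,0,0],[0,0,0],[0,0,0],[0,0,0],[0,0,0],[0,0,0],[0,0,0],[0,0,0]])

```text
time: 27.42
position: [0.528, -0.0138, 0.096]
tool_rot: [-0.17, -3.136, -0.002]
ft_force: [-10.2, 0.1, 24.7]
grip_width: 0.004
grip_force: 12.5
```

```bash
python3 -c "
from h import *
st()"
```

```text
t 27.42 box [-58.1  -0.2  96. ] F [-10.2   0.1  24.7] w 0.3 12.489141407422721
```

The tray rim is at 79 mm under 25 N, so it is home. I'll retreat and compare with the start picture.

Emit:
send_rows(xyz=[[0,0,-6],[0,0,-25],[0,0,-55],[0,0,-90],[0,-20,-120],[0,-55,-125],[0,-90,-125],[0,-130,-125],[0,-170,-125],[0,-200,-125]], dr=[[0,0,0],[0,0,0],[0,0,0],[0,0,0],[0,0,0],[0,0,0],[0,0,0],[0,0,0],[0,0,0],[0,0,0]])

```text
time: 28.25
position: [0.5055, -0.2162, 0.2179]
tool_rot: [0.173, 3.136, -0.002]
ft_force: [-0.2, -0.1, -1.2]
grip_width: 0.004
grip_force: 0.0
```

Emit:
send_rows(xyz=[[0,0,0],[0,0,0],[0,0,0],[0,0,0],[0,0,0],[0,0,0],[0,0,0],[0,0,0],[0,0,0],[0,0,0]], dr=[[0,0,0],[0,0,0],[0,0,0],[0,0,0],[0,0,0],[0,0,0],[0,0,0],[0,0,0],[0,0,0],[0,0,0]])

```text
time: 29.08
position: [0.5066, -0.2124, 0.2176]
tool_rot: [0.169, 3.137, 0.0]
ft_force: [-0.3, 0.3, 0.3]
grip_width: 0.006
grip_force: 0.0
```

```bash
python3 - <<'E'
from h import *
st()
for n in("top","scene"):
    a=cv2.imread(f"pics/{n}0.png");b=get_image(n)[:,:,::-1].copy();cv2.imwrite(f"pics/{n}9.png",b)
    x0,y0,x1,y1=(234,145,294,255) if n=="top" else (268,180,325,268)
    ga,gb=[cv2.cvtColor(i[y0:y1,x0:x1],6).astype(np.float32) for i in(a,b)]
    print(n,"mean diff",np.abs(ga-gb).mean(),"shift",cv2.phaseCorrelate(ga,gb,cv2.createHanningWindow(ga.shape[::-1],cv2.CV_32F)))
E
```

```text
t 29.08 box [-257.8    0.2  217.6] F [-0.3  0.3  0.3] w 0.5 0.0
top mean diff 17.809696 shift ((0.12141049428211304, 0.024275575466639054), 0.8467989362610711)
scene mean diff 12.447369 shift ((-0.02116245192748778, 0.10022851464041338), 0.8617876600336145)
```

```bash
python3 -c "
from bench import *
print(close_job())"
```

```text
the job is handed in; nothing more can be done
None
```

The job is handed in, but no verdict came back. By my last measurements the glasses lay flat, lenses up, beside the tin, and the tray was back home; the fob and earbud case still matched the start pictures.

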